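Shut the lids of the weekly pill organiser

TASK

The weekly pill organiser has just been filled and its seven lids still stand ajar. Run a fingertip along the row in one pass, from the left-hand end to the right-hand end as seen from the robot, gently pressing each lid fully shut in turn and keeping close over the row from the first lid to the last; then move clear. Do not lift or shift the organiser, and do not disturb the things around it.

Things in the scene. Friction and masses are not known exactly. Their poses are not given: they have to be found in the camera images.
- organiser: weekly pill organiser, loose on the table: a white tray 66 mm deep (its x), 274 mm long (its y) and 37 mm high, about 0.45 kg with its load, split into seven compartments in one row along its length. Origin: centre of the underside. Its x axis points to the side where the lids are hinged (away from the robot, within about 25 degrees), its y axis along the row to the robot's left, z up.
- lid1 (a joint): opening angle of lid 1 of the row (leftmost, at y = 116.1 mm in the organiser's frame), rad: 0 is fully shut, it grows as the free front edge rises. Each lid is a translucent blue-grey plate 36 mm wide (along the row), 65 mm long, 4 mm thick, 2.7 mm from its neighbours, free edge towards the robot with a thumb tab 7 mm longer
- lid2 (a joint): opening angle of lid 2 of the row (counted from the left, at y = 77.4 mm in the organiser's frame), rad: 0 is fully shut, it grows as the free front edge rises. All seven lids share one hinge line, along the row at x = +33 mm, z = 37 mm of the organiser. A shut lid's top face lies 41 mm above the table
- lid3 (a joint): opening angle of lid 3 of the row (counted from the left, at y = 38.7 mm in the organiser's frame), rad: 0 is fully shut, it grows as the free front edge rises. Every lid starts between 0.15 and 0.42 rad, each at its own angle
- lid4 (a joint): opening angle of lid 4 of the row (counted from the left, at y = 0.0 mm in the organiser's frame), rad: 0 is fully shut, it grows as the free front edge rises. All hinges are stiff: about 1.3 N straight down near the free edge closes a lid. No spring, no latch: a lid stays where it is left
- lid5 (a joint): opening angle of lid 5 of the row (counted from the left, at y = -38.7 mm in the organiser's frame), rad: 0 is fully shut, it grows as the free front edge rises; like the others
- lid6 (a joint): opening angle of lid 6 of the row (counted from the left, at y = -77.4 mm in the organiser's frame), rad: 0 is fully shut, it grows as the free front edge rises; like the others
- lid7 (a joint): opening angle of lid 7 of the row (rightmost, at y = -116.1 mm in the organiser's frame), rad: 0 is fully shut, it grows as the free front edge rises; like the others
- lid1_front (a point): middle of the free front edge of lid 1, on its top face, 66 mm from the hinge line; it moves with the lid
- lid2_front (a point): middle of the free front edge of lid 2, on its top face, 66 mm from the hinge line; it moves with the lid
- lid3_front (a point): middle of the free front edge of lid 3, on its top face, 66 mm from the hinge line; it moves with the lid
- lid4_front (a point): middle of the free front edge of lid 4, on its top face, 66 mm from the hinge line; it moves with the lid
- lid5_front (a point): middle of the free front edge of lid 5, on its top face, 66 mm from the hinge line; it moves with the lid
- lid6_front (a point): middle of the free front edge of lid 6, on its top face, 66 mm from the hinge line; it moves with the lid
- lid7_front (a point): middle of the free front edge of lid 7, on its top face, 66 mm from the hinge line; it moves with the lid
- pill_bottle: small amber pill bottle with white cap, 42 mm across, 78 mm high, standing behind the organiser; origin under its centre. Not part of the job.
- vitamin_jar: white jar, 48 mm across, 62 mm high, standing behind the organiser; origin under its centre. Not part of the job.
- teaspoon: thin steel teaspoon about 125 mm long and 30 mm wide lying on the table in front of the organiser; origin on its underside. Not part of the job.
- mug: white mug, 80 mm across, 92 mm high, on the left placemat; origin under its centre. Not part of the job.
- saucer: white saucer, 136 mm across, 16 mm high, on the right placemat; origin under its centre. Not part of the job.
- tumbler: clear tumbler, 68 mm across, 105 mm high, to the right; origin under its centre. Not part of the job.
- sugar_bowl: blue bowl, 90 mm across, 55 mm high, to the left; origin under its centre. Not part of the job.

How it is judged:
By the outcome, as a careful person would: the job done as asked, in the order asked, and still so for the second after the job is handed in, with the robot touching nothing.
It also fails if it takes over 48 s, if anything falls off the work surface, if the arm or the gripper's body presses on something with over 40 N, if the wrist force passes 120 N, or if a joint passes its speed limit or range.

ROBOT

A 6-joint arm with a two-finger parallel gripper is mounted at the origin on the work surface. World frame = base frame: x ahead of the robot, y to its left, z up, the work surface at z = 0. Lengths are in mm, angles in degrees, forces in N, time in s.
With the tool pointing down it reaches from about 325 to 775 mm from the base axis. Payload 5.5 kg.
Tool frame: the origin (TCP) lies midway between the tips of the shut fingers; the grasp point (between the pads) lies 19 mm behind it (robot.grasp_offset is the z of the grasp point in the tool frame, in mm); z points along the fingers, y is the line along which they close (so a half turn about z gives the same grasp; the last joint's range is limited). The gripper opens to 85 mm and grips with 20 to 120 N. Pads are 22 mm wide; open, the fingers measure 114 mm over their backs; the gripper's body (76 mm by 85 mm) begins 54 mm behind the grasp point. The pads swing forward as they close: fully open they stand 13 mm farther back than shut.
Start: joints at [62.069, 5.22, 70.514, -0, 104.267, -3.249], TCP at [250.565, 545.191, 231.275] pointing down, gripper open.
Joint ranges: [-164.24, 164.24], [-49.07, 125.15], [9.68, 141.18], [-86.29, 266.29], [3.28, 154.24], [-151.56, 151.56]. Speed limits (degrees/s): [147.25, 147.25, 172.46, 180, 180, 180].

INTERFACE

Orientations are given as a 3x3 rotation matrix whose columns are the frame's x, y, z axes.
In Python, from workcell import robot, vision gives the robot as it stands.
- The arm moves only by the tool play_rows, never from a script. Its argument "rows" is a list of rows, each an object with "translation": the shift along the tool's x, y, z in cm, a list of three; "spin": the turn about the tool's z in degrees; "fingers": the gripper's target within -1 to 1 (fully open at 1, half-way at 0, shut at -1). A call has 1 to 20 rows; each row shifts and turns the commanded pose from where the row before left it, along the tool's axes as they then stand; what a row does not reach is not made up. A row lasts 1/8 s, in which the tool goes at most 62.5 mm and 10.7 degrees, less where a joint would pass 70% of its speed; a pose out of reach is approached as far as the arm can. A call is refused whole if a number of a shift passes 6.25 or a number of a turn 10.7, either way. A call with a gripper value outside its range is refused whole. The fingers move at their own pace and stop on an object; the grip force is fixed at half the most. Time passes only in rows, so rows that do not move let the fingers close. It gives the time, the measured TCP pose, the force, the opening and the grip force at its end, in the units of the state.
- robot.get_state(): the state, without advancing time (a new reading comes with each control period).
- vision.camera(name): name is "side" or "top"; returns (picture, depth): 480x640x3 uint8, red, green, blue; 480x640 float32, mm along the optical axis (not along the pixel's ray), 0 where there is no reading.
- vision.get_calibration(name): a dict with "fx", "fy", "cx", "cy" (pixels), "rvec" (rotation vector, rad) and "tvec" (3), from world to camera coordinates, as OpenCV has them. Camera axes: x right, y down, z forward; pixel columns grow to the right and rows downward; lengths in mm; the calibration is good to about 2 mm. A picture is of the moment at which its call begins. get_calibration takes no time and is no camera call.
- robot.job_done(): hands the job in; it is judged then, once.
Trained networks look in the newest picture that a camera, given by its name, has taken for a name from the list of things; names that differ only in an ending like _2 or _b are one class to them, and where a whole thing is asked for, a point or a joint stands for the part that bears it (a point fixed in the world has none). Each returns a list of dicts, best first, with "confidence" (0 to 1); they miss things now and then, are a little off and sometimes report something else, mostly with a low value. They report only what shows in the picture. A call takes as long as a camera call.
- vision.masks_of(camera, name): "mask" (480x640 bool, what is visible of it) and "extent" ([left, top, right, bottom] in pixels, round what is visible of it).
The state is a dict: "time_s": time; "qpos": joint angles; "qd": joint speeds; "effort": joint torques, N m; "tool_pos": TCP position; "orientation": TCP orientation; "wrist_force": force on the tool from outside, world axes, zero at the start; "torque": the same for the moment, N m; "opening": finger opening in mm; "grip_force": force on a finger pad.
Only numpy, scipy, OpenCV 4.12 (cv2) and the standard library are available. Lean on these libraries where they do the work, as an engineer would, in place of code of your own. Each camera call takes 0.05 s, during which the arm holds its last target. There are 200 camera calls.

## Working session

There is one attempt and no reset: what is moved stays moved. The work goes in short steps, Python scripts to look and compute and a tool call to move; the robot and the scene stay as the last step left them, time stands still between calls to the robot, and variables do not carry over. Pictures are saved under pics/ and viewed, at most 10 in all, crops included, and the job is handed in when it is done.

Besides the shell and the picture viewer there is one more tool, called after "Request:" as a command line: name --argument value ..., lists and objects as JSON in quotes. play_rows: Moves the arm, as the interface text tells. Its arguments: {"type":"object","properties":{"rows":{"type":"array","items":{"type":"object","properties":{"translation":{"type":"array","items":{"type":"number"}},"spin":{"type":"number"},"fingers":{"type":"number"}}}}},"required":["rows"]}

```bash
mkdir -p pics; cat > h.py <<'E'
import numpy as np, cv2
from workcell import robot, vision
def cloud(cam):
    p,d=vision.camera(cam); c=vision.get_calibration(cam)
    R,_=cv2.Rodrigues(np.array(c["rvec"],float)); t=np.array(c["tvec"],float).ravel()
    v,u=np.mgrid[:480,:640]
    P=np.stack([(u-c["cx"])/c["fx"]*d,(v-c["cy"])/c["fy"]*d,d],-1)
    return p,d,(P-t)@R
E
python3 - <<'E'
from h import *
s=robot.get_state(); print(s["time_s"],s["tool_pos"],np.round(s["orientation"],3),s["opening"])
for cam in ("top","side"):
    p,d,W=cloud(cam); cv2.imwrite(f"pics/{cam}0.png",p[:,:,::-1]); np.savez(f"{cam}.npz",p=p,d=d,W=W)
    for n in ("organiser","lid1","pill_bottle","vitamin_jar","teaspoon","mug","saucer","tumbler","sugar_bowl"):
        for m in vision.masks_of(cam,n)[:2]:
            k=m["mask"]&(d>0)
            if k.any(): print(cam,n,round(m["confidence"],2),m["extent"],np.round(np.percentile(W[k],[2,50,98],axis=0)).tolist())
E
```

```text
0.0 [250.43552411 544.90821551 230.11554298] [[-0.909  0.418 -0.001]
 [ 0.418  0.909 -0.002]
 [ 0.    -0.002 -1.   ]] 85.6528095001129
top organiser 0.58 [276.1, 222.7, 374.7, 257.8] [[537.0, -146.0, 4.0], [580.0, -15.0, 51.0], [624.0, 110.0, 67.0]]
top lid1 0.85 [320.8, 231.0, 334.5, 252.3] [[552.0, -35.0, 39.0], [582.0, -18.0, 54.0], [615.0, -1.0, 69.0]]
top lid1 0.84 [307.8, 228.9, 320.3, 253.0] [[546.0, 2.0, 40.0], [579.0, 22.0, 53.0], [610.0, 39.0, 65.0]]
top pill_bottle 0.68 [328.2, 203.0, 345.0, 216.9] [[654.0, -62.0, 17.0], [667.0, -45.0, 77.0], [690.0, -26.0, 84.0]]
top pill_bottle 0.33 [345.7, 227.4, 363.3, 245.8] [[563.0, -113.0, 7.0], [594.0, -93.0, 56.0], [627.0, -75.0, 70.0]]
top vitamin_jar 0.52 [296.2, 203.0, 313.3, 218.7] [[645.0, 29.0, 13.0], [663.0, 51.0, 62.0], [686.0, 71.0, 67.0]]
top vitamin_jar 0.5 [438.6, 193.0, 464.9, 218.1] [[652.0, -402.0, 3.0], [687.0, -381.0, 66.0], [712.0, -341.0, 109.0]]
top teaspoon 0.62 [95.7, 253.3, 142.3, 295.9] [[432.0, 532.0, 3.0], [493.0, 588.0, 46.0], [533.0, 617.0, 97.0]]
top teaspoon 0.6 [304.8, 263.9, 342.2, 278.0] [[484.0, -
[... 1398 characters left out ...]
5.0, 57.0, 12.0]]
side mug 0.86 [235.5, 98.7, 274.8, 134.6] [[426.0, 531.0, 6.0], [486.0, 554.0, 62.0], [526.0, 618.0, 98.0]]
side saucer 0.63 [339.3, 440.9, 406.4, 480.0] [[460.0, -592.0, 4.0], [527.0, -550.0, 13.0], [582.0, -507.0, 22.0]]
side saucer 0.52 [315.1, 231.7, 340.4, 246.9] [[540.0, 0.0, 13.0], [574.0, 22.0, 52.0], [609.0, 52.0, 65.0]]
side tumbler 0.77 [398.5, 335.6, 430.3, 381.1] [[645.0, -403.0, 7.0], [677.0, -371.0, 71.0], [706.0, -340.0, 108.0]]
side sugar_bowl 0.63 [325.7, 141.5, 358.2, 171.9] [[654.0, 307.0, 3.0], [696.0, 371.0, 38.0], [732.0, 396.0, 59.0]]
side sugar_bowl 0.6 [338.5, 436.2, 408.5, 479.2] [[461.0, -592.0, 4.0], [527.0, -550.0, 13.0], [582.0, -506.0, 22.0]]
```

```bash
ls pics
```

```text
side0.png
top0.png
```

```bash
python3 - <<'E'
from h import *
for cam in ("top","side"):
    p,d,W=cloud(cam); L=[]
    for m in vision.masks_of(cam,"lid1"):
        k=cv2.erode(m["mask"].astype(np.uint8),np.ones((2,2)))>0
        k&=(d>0)&(W[...,2]>32); q=W[k]
        if len(q)<25 or m["confidence"]<.3 or abs(q[:,1].mean())>200: continue
        c=(np.percentile(q,3,axis=0)+np.percentile(q,97,axis=0))/2
        A=np.c_[q[:,:2],np.ones(len(q))]; co=np.linalg.lstsq(A,q[:,2],rcond=None)[0]
        L.append((c[1],c[0],m["confidence"],len(q),np.hypot(co[0],co[1]),np.percentile(q[:,2],97),*np.median(q,0)[:2]))
    L.sort(reverse=True); print(cam); print(np.round(L,2))
    k=(d>0)&(W[...,2]>33)&(abs(W[...,1]+15)<170)&(W[...,0]>500)&(W[...,0]<632)
    r=cv2.minAreaRect(W[k][:,:2].astype(np.float32)); print(r)
    g={"top":(190,270,260,390),"side":(205,320,280,400)}[cam]
    cv2.imwrite(f"pics/{cam}c.png",cv2.resize(p[g[0]:g[1],g[2]:g[3],::-1],None,fx=5,fy=5,interpolation=2))
E
```

```text
top
[[ 9.6860e+01  5.6426e+02  7.0000e-01  2.2900e+02  3.8000e-01  6.5620e+01
   5.6381e+02  9.5960e+01]
 [ 5.5330e+01  5.6877e+02  8.1000e-01  2.3400e+02  3.2000e-01  6.3310e+01
   5.6731e+02  5.6370e+01]
 [ 2.0730e+01  5.7581e+02  7.5000e-01  2.3500e+02  3.4000e-01  6.5740e+01
   5.7571e+02  1.9310e+01]
 [-1.7680e+01  5.8195e+02  5.1000e-01  2.5200e+02  3.8000e-01  6.8200e+01
   5.8423e+02 -1.7810e+01]
 [-5.6450e+01  5.8667e+02  5.4000e-01  2.3500e+02  2.8000e-01  6.2240e+01
   5.8786e+02 -5.7610e+01]
 [-9.5250e+01  5.9480e+02  7.4000e-01  1.8800e+02  4.4000e-01  6.9210e+01
   5.9468e+02 -9.5360e+01]
 [-1.3269e+02  5.9794e+02  5.6000e-01  2.1000e+02  1.7000e-01  5.5630e+01
   5.9980e+02 -1.3297e+02]]
((582.737548828125, -17.393218994140625), (74.2210464477539, 274.2672424316406), 8.082132339477539)
side
[[ 9.7450e+01  5.5920e+02  4.6000e-01  1.9300e+02  3.7000e-01  6.5240e+01
   5.6022e+02  9.5870e+01]
 [ 5.9490e+01  5.6501e+02  7.7000e-01  2.2400e+02  3.3000e-01  6.3550e+01
   5.6417e+02  5.8990e+01]
 [ 4.7560e+01  6.5992e+02  6.8000e-01  2.3100e+02  5.3000e-01  6.7260e+01
   6.5997e+02  4.0400e+01]
 [ 2.1320e+01  5.7294e+02  6.2000e-01  1.9700e+02  3.3000e-01  6.2490e+01
   5.7398e+02  2.0670e+01]
 [-1.6640e+01  5.7842e+02  7.6000e-01  1.9900e+02  3.8000e-01  6.5730e+01
   5.7901e+02 -1.8160e+01]
 [-5.4330e+01  5.8207e+02  4.9000e-01  2.1200e+02  2.9000e-01  6.1120e+01
   5.8280e+02 -5.4660e+01]
 [-9.2980e+01  5.9103e+02  7.3000e-01  2.2600e+02  4.4000e-01  6.8310e+01
   5.9131e+02 -9.4000e+01]
 [-1.3181e+02  5.9369e+02  8.4000e-01  2.8000e+02  1.8000e-01  5.5170e+01
   5.9377e+02 -1.3199e+02]]
((577.4229125976562, -16.357223510742188), (76.51790618896484, 277.2458801269531), 8.442851066589355)
```

View pics/top0.png

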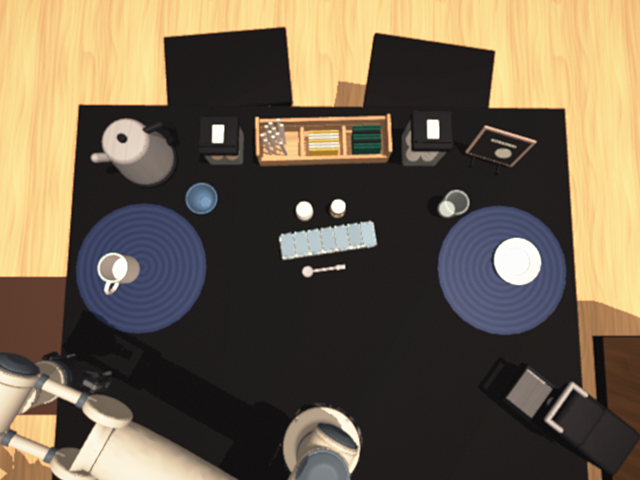

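View pics/topc.png

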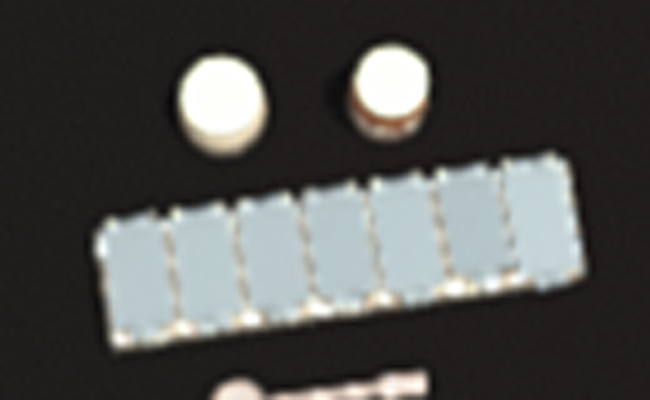

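View pics/sidec.png

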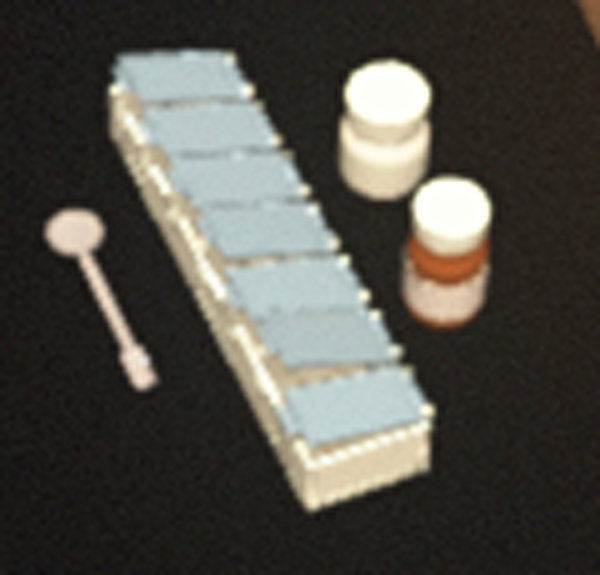

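Request:
play_rows --rows '[{"translation": [0,0,0],"spin": 9.5,"fingers": -1},{"translation": [0,0,0],"spin": 9.5,"fingers": -1},{"translation": [0,0,0],"spin": 9.5,"fingers": -1},{"translation": [0,0,0],"spin": 9.5,"fingers": -1},{"translation": [0,0,0],"spin": 9.5,"fingers": -1},{"translation": [0,0,0],"spin": 9.3,"fingers": -1},{"translation": [-4.0,1.9,0],"spin": 0,"fingers": -1},{"translation": [-4.1,1.9,0],"spin": 0,"fingers": -1},{"translation": [-4.1,1.9,0],"spin": 0,"fingers": -1},{"translation": [-4.1,1.9,0],"spin": 0,"fingers": -1},{"translation": [-4.1,1.9,0],"spin": 0,"fingers": -1},{"translation": [-4.1,1.9,0],"spin": 0,"fingers": -1},{"translation": [-4.1,1.9,0],"spin": 0,"fingers": -1},{"translation": [-4.1,1.9,0],"spin": 0,"fingers": -1},{"translation": [-4.1,1.9,0],"spin": 0,"fingers": -1},{"translation": [-4.1,1.9,0],"spin": 0,"fingers": -1},{"translation": [-4.1,1.9,0],"spin": 0,"fingers": -1},{"translation": [-4.0,1.9,0],"spin": 0,"fingers": -1},{"translation": [0,0,0],"spin": 0,"fingers": -1},{"translation": [0,0,0],"spin": 0,"fingers": -1}]'

```text
time_s: 3.7
tool_pos: [548.4, 94.6, 231.2]
orientation: [[-0.148, 0.989, -0.0], [0.989, 0.148, 0.0], [0.001, -0.0, -1.0]]
wrist_force: [-0.3, 0.8, 0.2]
opening: -0.1
grip_force: 0.0
```

Request:
play_rows --rows '[{"translation": [0,0,4.0],"spin": 0,"fingers": -1},{"translation": [0,0,4.0],"spin": 0,"fingers": -1},{"translation": [0,0,4.0],"spin": 0,"fingers": -1},{"translation": [0,0,2.8],"spin": 0,"fingers": -1},{"translation": [0,0,0],"spin": 0,"fingers": -1}]'

```text
time_s: 4.32
tool_pos: [546.4, 95.5, 80.8]
orientation: [[-0.15, 0.989, -0.005], [0.989, 0.15, -0.0], [0.001, -0.005, -1.0]]
wrist_force: [0.2, -0.4, 0.1]
opening: 0.1
grip_force: 0.0
```

```bash
python3 - <<'E'
from h import *
for cam in ("side","top"):
    p,d,W=cloud(cam); s=robot.get_state()
    if cam=="side":
        cv2.imwrite("pics/side1.png",cv2.resize(p[150:320,250:420,::-1],None,fx=3.5,fy=3.5,interpolation=2))
    k=(d>0)&(W[...,2]>75)&(W[...,2]<120)&(abs(W[...,0]-548)<60)&(abs(W[...,1]-95)<50)
    for lo in (75,85,95,105):
        q=W[k&(W[...,2]>lo)&(W[...,2]<lo+10)]
        if len(q): print(cam,lo,len(q),np.round(np.percentile(q,[5,50,95],axis=0)).tolist())
print(s["tool_pos"],s["time_s"])
E
```

```text
side 75 3 [[539.0, 90.0, 81.0], [545.0, 91.0, 82.0], [551.0, 92.0, 83.0]]
side 85 24 [[532.0, 85.0, 86.0], [544.0, 88.0, 91.0], [557.0, 95.0, 95.0]]
side 95 30 [[531.0, 85.0, 96.0], [541.0, 89.0, 100.0], [557.0, 96.0, 104.0]]
side 105 25 [[532.0, 83.0, 107.0], [542.0, 87.0, 112.0], [555.0, 96.0, 115.0]]
[548.73914787  95.28760616  84.62821886] 4.425
```

View pics/side1.png

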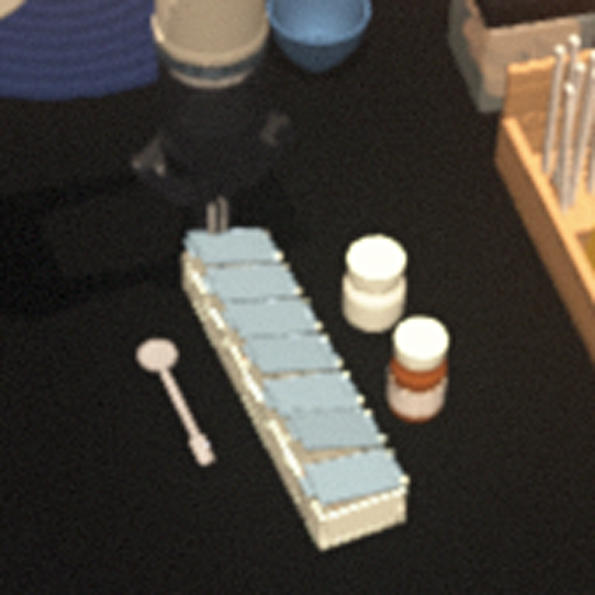

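Request:
play_rows --rows '[{"translation": [0,0,1.0],"spin": 0,"fingers": -1},{"translation": [0,0,0.8],"spin": 0,"fingers": -1},{"translation": [0,0,0.6],"spin": 0,"fingers": -1},{"translation": [0,0,0.6],"spin": 0,"fingers": -1},{"translation": [0,0,0.5],"spin": 0,"fingers": -1},{"translation": [0,0,0.5],"spin": 0,"fingers": -1},{"translation": [0,0,0],"spin": 0,"fingers": -1}]'

```text
time_s: 5.3
tool_pos: [548.4, 94.3, 42.7]
orientation: [[-0.148, 0.989, -0.001], [0.989, 0.148, -0.0], [0.0, -0.001, -1.0]]
wrist_force: [0.0, -0.2, -0.9]
opening: -0.0
grip_force: 0.0
```

Request:
play_rows --rows '[{"translation": [0,0,0.2],"spin": 0,"fingers": -1},{"translation": [0,0,0],"spin": 0,"fingers": -1}]'

```text
time_s: 5.55
tool_pos: [548.7, 94.4, 41.2]
orientation: [[-0.148, 0.989, 0.0], [0.989, 0.148, 0.0], [0.0, 0.0, -1.0]]
wrist_force: [0.4, 0.6, -1.2]
opening: -0.3
grip_force: 0.0
```

Request:
play_rows --rows '[{"translation": [0,0,0.1],"spin": 0,"fingers": -1},{"translation": [0,0,0],"spin": 0,"fingers": -1}]'

```text
time_s: 5.8
tool_pos: [548.8, 94.4, 40.9]
orientation: [[-0.148, 0.989, 0.001], [0.989, 0.148, 0.0], [-0.0, 0.001, -1.0]]
wrist_force: [-1.2, -1.2, 4.2]
opening: -0.3
grip_force: 2.1
```

Request:
play_rows --rows '[{"translation": [0,0,0.1],"spin": 0,"fingers": -1},{"translation": [0,0,0],"spin": 0,"fingers": -1}]'

```text
time_s: 6.05
tool_pos: [548.8, 94.4, 40.6]
orientation: [[-0.148, 0.989, 0.001], [0.989, 0.148, 0.0], [-0.0, 0.001, -1.0]]
wrist_force: [-4.9, -0.1, 8.1]
opening: -0.2
grip_force: 4.1
```

Request:
play_rows --rows '[{"translation": [0,0,-1.0],"spin": 0,"fingers": -1},{"translation": [0,0,-1.2],"spin": 0,"fingers": -1},{"translation": [0,0,-1.0],"spin": 0,"fingers": -1},{"translation": [-0.8,0,0],"spin": 0,"fingers": -1},{"translation": [-1.5,0,0],"spin": 0,"fingers": -1},{"translation": [-1.57,0,0],"spin": 0,"fingers": -1},{"translation": [0,0,0],"spin": 0,"fingers": -1},{"translation": [0,0,0.6],"spin": 0,"fingers": -1},{"translation": [0,0,0.6],"spin": 0,"fingers": -1},{"translation": [0,0,0.6],"spin": 0,"fingers": -1},{"translation": [0,0,0.6],"spin": 0,"fingers": -1},{"translation": [0,0,0.4],"spin": 0,"fingers": -1},{"translation": [0,0,0.2],"spin": 0,"fingers": -1},{"translation": [0,0,0.1],"spin": 0,"fingers": -1},{"translation": [0,0,0],"spin": 0,"fingers": -1}]'

```text
time_s: 7.92
tool_pos: [554.4, 56.2, 40.9]
orientation: [[-0.148, 0.989, 0.0], [0.989, 0.148, 0.0], [0.0, 0.0, -1.0]]
wrist_force: [-3.1, 0.6, 4.3]
opening: -0.4
grip_force: 2.2
```

```bash
python3 - <<'E'
from h import *
p,d,W=cloud("side")
cv2.imwrite("pics/side2.png",cv2.resize(p[190:320,280,None] if 0 else p[190:320,280:410,::-1],None,fx=4.5,fy=4.5,interpolation=2))
E
```

```text
(no output)
```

View pics/side2.png

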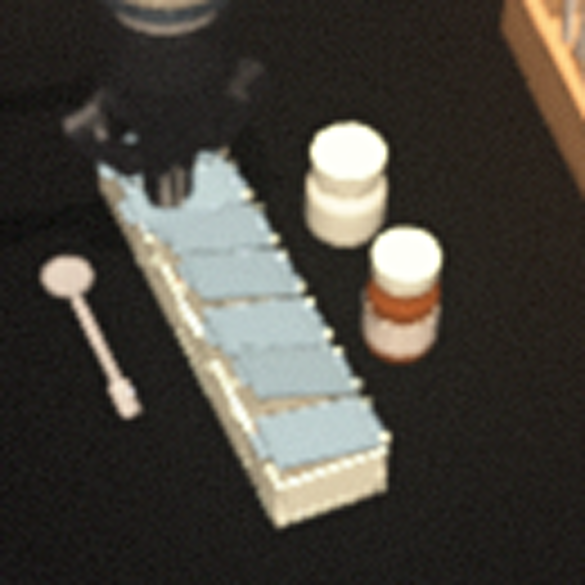

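Request:
play_rows --rows '[{"translation": [0,0,-1.0],"spin": 0,"fingers": -1},{"translation": [0,0,-1.2],"spin": 0,"fingers": -1},{"translation": [0,0,-0.9],"spin": 0,"fingers": -1},{"translation": [-0.8,0,0],"spin": 0,"fingers": -1},{"translation": [-1.5,0,0],"spin": 0,"fingers": -1},{"translation": [-1.57,0,0],"spin": 0,"fingers": -1},{"translation": [0,0,0],"spin": 0,"fingers": -1},{"translation": [0,0,0.6],"spin": 0,"fingers": -1},{"translation": [0,0,0.6],"spin": 0,"fingers": -1},{"translation": [0,0,0.6],"spin": 0,"fingers": -1},{"translation": [0,0,0.6],"spin": 0,"fingers": -1},{"translation": [0,0,0.4],"spin": 0,"fingers": -1},{"translation": [0,0,0.2],"spin": 0,"fingers": -1},{"translation": [0,0,0.1],"spin": 0,"fingers": -1},{"translation": [0,0,0],"spin": 0,"fingers": -1}]'

```text
time_s: 9.85
tool_pos: [560.1, 17.9, 40.9]
orientation: [[-0.148, 0.989, 0.0], [0.989, 0.148, 0.0], [0.0, 0.0, -1.0]]
wrist_force: [-3.8, 0.5, 3.9]
opening: 0.1
grip_force: 2.3
```

Request:
play_rows --rows '[{"translation": [0,0,-1.0],"spin": 0,"fingers": -1},{"translation": [0,0,-1.2],"spin": 0,"fingers": -1},{"translation": [0,0,-1.1],"spin": 0,"fingers": -1},{"translation": [-0.8,0,0],"spin": 0,"fingers": -1},{"translation": [-1.5,0,0],"spin": 0,"fingers": -1},{"translation": [-1.57,0,0],"spin": 0,"fingers": -1},{"translation": [0,0,0],"spin": 0,"fingers": -1},{"translation": [0,0,0.6],"spin": 0,"fingers": -1},{"translation": [0,0,0.6],"spin": 0,"fingers": -1},{"translation": [0,0,0.6],"spin": 0,"fingers": -1},{"translation": [0,0,0.6],"spin": 0,"fingers": -1},{"translation": [0,0,0.5],"spin": 0,"fingers": -1},{"translation": [0,0,0.3],"spin": 0,"fingers": -1},{"translation": [0,0,0.1],"spin": 0,"fingers": -1},{"translation": [0,0,0],"spin": 0,"fingers": -1}]'

```text
time_s: 11.72
tool_pos: [565.8, -20.3, 40.9]
orientation: [[-0.148, 0.989, 0.0], [0.989, 0.148, 0.0], [0.0, 0.0, -1.0]]
wrist_force: [-3.7, 0.3, 4.9]
opening: -0.1
grip_force: 2.4
```

Request:
play_rows --rows '[{"translation": [0,0,-1.0],"spin": 0,"fingers": -1},{"translation": [0,0,-1.2],"spin": 0,"fingers": -1},{"translation": [0,0,-0.7],"spin": 0,"fingers": -1},{"translation": [-0.8,0,0],"spin": 0,"fingers": -1},{"translation": [-1.5,0,0],"spin": 0,"fingers": -1},{"translation": [-1.57,0,0],"spin": 0,"fingers": -1},{"translation": [0,0,0],"spin": 0,"fingers": -1},{"translation": [0,0,0.6],"spin": 0,"fingers": -1},{"translation": [0,0,0.6],"spin": 0,"fingers": -1},{"translation": [0,0,0.6],"spin": 0,"fingers": -1},{"translation": [0,0,0.5],"spin": 0,"fingers": -1},{"translation": [0,0,0.3],"spin": 0,"fingers": -1},{"translation": [0,0,0.2],"spin": 0,"fingers": -1},{"translation": [0,0,0.1],"spin": 0,"fingers": -1},{"translation": [0,0,0],"spin": 0,"fingers": -1}]'

```text
time_s: 13.6
tool_pos: [571.6, -58.7, 40.8]
orientation: [[-0.148, 0.989, 0.0], [0.989, 0.148, 0.0], [0.0, 0.0, -1.0]]
wrist_force: [-3.3, 0.6, 4.6]
opening: 0.0
grip_force: 2.2
```

Request:
play_rows --rows '[{"translation": [0,0,-1.2],"spin": 0,"fingers": -1},{"translation": [0,0,-1.2],"spin": 0,"fingers": -1},{"translation": [0,0,-1.1],"spin": 0,"fingers": -1},{"translation": [-0.8,0,0],"spin": 0,"fingers": -1},{"translation": [-1.5,0,0],"spin": 0,"fingers": -1},{"translation": [-1.57,0,0],"spin": 0,"fingers": -1},{"translation": [0,0,0],"spin": 0,"fingers": -1},{"translation": [0,0,0.6],"spin": 0,"fingers": -1},{"translation": [0,0,0.6],"spin": 0,"fingers": -1},{"translation": [0,0,0.6],"spin": 0,"fingers": -1},{"translation": [0,0,0.6],"spin": 0,"fingers": -1},{"translation": [0,0,0.5],"spin": 0,"fingers": -1},{"translation": [0,0,0.3],"spin": 0,"fingers": -1},{"translation": [0,0,0.2],"spin": 0,"fingers": -1},{"translation": [0,0,0.1],"spin": 0,"fingers": -1},{"translation": [0,0,0],"spin": 0,"fingers": -1}]'

```text
time_s: 15.6
tool_pos: [577.3, -97.0, 40.9]
orientation: [[-0.148, 0.989, 0.0], [0.989, 0.148, -0.0], [-0.0, 0.0, -1.0]]
wrist_force: [-4.1, 0.8, 3.9]
opening: -0.1
grip_force: 2.2
```

Request:
play_rows --rows '[{"translation": [0,0,-1.0],"spin": 0,"fingers": -1},{"translation": [0,0,-1.2],"spin": 0,"fingers": -1},{"translation": [0,0,-0.2],"spin": 0,"fingers": -1},{"translation": [-0.8,0,0],"spin": 0,"fingers": -1},{"translation": [-1.5,0,0],"spin": 0,"fingers": -1},{"translation": [-1.57,0,0],"spin": 0,"fingers": -1},{"translation": [0,0,0],"spin": 0,"fingers": -1},{"translation": [0,0,0.6],"spin": 0,"fingers": -1},{"translation": [0,0,0.6],"spin": 0,"fingers": -1},{"translation": [0,0,0.5],"spin": 0,"fingers": -1},{"translation": [0,0,0.4],"spin": 0,"fingers": -1},{"translation": [0,0,0.2],"spin": 0,"fingers": -1},{"translation": [0,0,0.1],"spin": 0,"fingers": -1},{"translation": [0,0,0],"spin": 0,"fingers": -1}]'

```text
time_s: 17.35
tool_pos: [583.0, -135.2, 40.8]
orientation: [[-0.148, 0.989, 0.0], [0.989, 0.148, 0.0], [0.0, 0.0, -1.0]]
wrist_force: [-2.6, 0.7, 3.9]
opening: -0.2
grip_force: 2.2
```

Lift straight up, retreat toward the robot, and check.

Request:
play_rows --rows '[{"translation": [0,0,-1.0],"spin": 0,"fingers": -1},{"translation": [0,0,-3.0],"spin": 0,"fingers": -1},{"translation": [0,0,-4.0],"spin": 0,"fingers": -1},{"translation": [0,0,-4.0],"spin": 0,"fingers": -1},{"translation": [0,0,-4.0],"spin": 0,"fingers": -1},{"translation": [0,-4.0,0],"spin": 0,"fingers": -1},{"translation": [0,-4.0,0],"spin": 0,"fingers": -1},{"translation": [0,-4.0,0],"spin": 0,"fingers": -1},{"translation": [0,-3.0,0],"spin": 0,"fingers": -1},{"translation": [0,0,0],"spin": 0,"fingers": -1},{"translation": [0,0,0],"spin": 0,"fingers": -1}]'

```text
time_s: 18.73
tool_pos: [435.2, -157.6, 200.8]
orientation: [[-0.148, 0.989, 0.001], [0.989, 0.148, -0.0], [-0.001, 0.001, -1.0]]
wrist_force: [-0.2, -0.8, -0.8]
opening: 0.1
grip_force: 0.0
```

```bash
python3 - <<'E'
from h import *
for cam in ("top","side"):
    p,d,W=cloud(cam); L=[]
    for m in vision.masks_of(cam,"lid1"):
        k=cv2.erode(m["mask"].astype(np.uint8),np.ones((2,2)))>0
        k&=(d>0)&(W[...,2]>32); q=W[k]
        if len(q)<25 or m["confidence"]<.3 or abs(q[:,1].mean())>200: continue
        c=(np.percentile(q,3,axis=0)+np.percentile(q,97,axis=0))/2
        A=np.c_[q[:,:2],np.ones(len(q))]; co=np.linalg.lstsq(A,q[:,2],rcond=None)[0]
        L.append((c[1],c[0],m["confidence"],len(q),np.hypot(co[0],co[1]),np.percentile(q[:,2],97)))
    L.sort(reverse=True); print(cam); print(np.array2string(np.array(L),precision=2,suppress_small=True))
    k=(d>0)&(W[...,2]>33)&(W[...,2]<60)&(abs(W[...,1]+15)<170)&(W[...,0]>520)&(W[...,0]<632)
    print(cv2.minAreaRect(W[k][:,:2].astype(np.float32)))
cv2.imwrite("pics/side3.png",cv2.resize(p[190:320,280:410,::-1],None,fx=4.5,fy=4.5,interpolation=2))
E
```

```text
top
[[  96.26  562.36    0.54  258.      0.01   47.55]
 [  57.92  565.55    0.83  239.      0.01   47.3 ]
 [  19.32  573.07    0.59  244.      0.01   47.69]
 [ -20.89  578.74    0.58  263.      0.04   47.08]
 [ -56.91  586.04    0.75  257.      0.01   47.05]
 [ -95.38  590.85    0.8   249.      0.03   47.07]
 [-133.72  596.88    0.69  235.      0.01   48.12]]
((580.8568725585938, -17.889419555664062), (77.7011947631836, 274.1081237792969), 8.68995475769043)
side
[[  98.19  557.1     0.83  244.      0.89   47.83]
 [  59.13  570.24    0.64  188.      0.02   46.16]
 [  19.38  570.27    0.73  261.      0.04   46.7 ]
 [ -55.5   581.29    0.56  258.      0.03   46.21]
 [ -94.05  586.71    0.74  296.      0.04   46.36]
 [-132.44  593.23    0.68  302.      0.01   46.09]]
((575.2482299804688, -16.5228271484375), (79.37451171875, 276.96484375), 8.871787071228027)
```

View pics/side3.png

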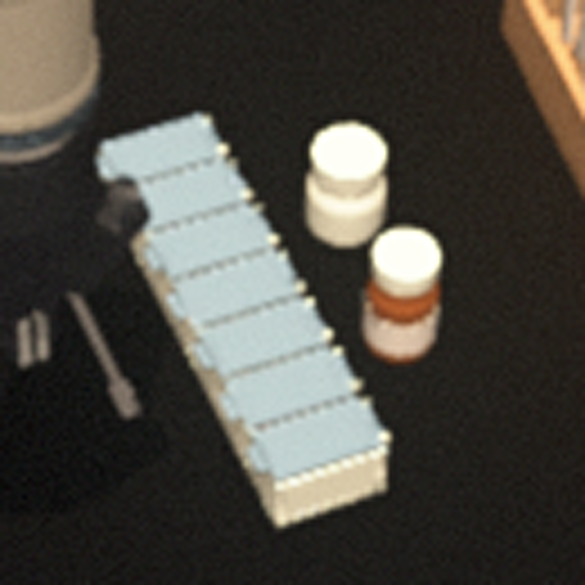

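The side view shows all seven lids lying flat from (155,145) to (320,440). The organiser, the bottles and the spoon have not moved, and the arm is clear.

```bash
python3 -c "
from workcell import robot
print(robot.job_done())"
```

```text
the job is handed in; nothing more can be done
None
```

All seven lids were pressed shut in order from left to right, lifting the fingertip about 25–35 mm between lids to clear the next one; the organiser and the bottles, jar and spoon beside it show no visible shift, the arm is clear, and the job was handed in at about 19 s.

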